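# Slide a lidded dish round the bench clutter into the microscope's dish clamp

### The arm

A 6-joint arm with a two-finger parallel gripper is mounted at the origin on the work surface. World frame = base frame: x ahead of the robot, y to its left, z up, the work surface at z = 0. Lengths are in m, angles in degrees, forces in N, time in s.
With the tool pointing down it reaches from about 0.4 to 0.825 m from the base axis. Payload 7 kg.
Tool frame: the origin (TCP) lies midway between the tips of the shut fingers; the grasp point (between the pads) lies 19 mm behind it; z points along the fingers, y is the line along which they close (so a half turn about z gives the same grasp; the last joint's range is limited). The gripper opens to 88 mm and grips with 3 to 60 N. Pads are 19 mm wide; open, the fingers measure 130 mm over their backs; the gripper's body (78 mm by 193 mm) begins 47 mm behind the grasp point.
Start: joints at [91.392, 20.546, 0.682, 0, -70.136, -16.507], TCP at [0.176, 0.652, 0.227] pointing down, gripper open.
Joint ranges: [-176.03, 176.03], [-82.01, 121.73], [-58.28, 71.71], [-173.87, 95.51], [-174.79, -0.11], [-173.66, 173.66]. Speed limits (degrees/s): [136.94, 136.94, 172.46, 180, 180, 180].

### API

Orientations are given as [roll, pitch, yaw] about the fixed x, y, z axes, in that order (R = Rz(yaw) Ry(pitch) Rx(roll)).
In Python, from plant import ctrl gives the robot as it stands. The module is installed in compiled form; this text tells all that it offers.
- The arm moves only by the tool send_rows, never from a script. Its argument "plan" is a list that holds one entry, the list of rows, each a list of 6 numbers: the shift along the tool's x, y, z in cm, then the turn, a rotation vector about the tool's x, y, z in degrees. A call has 1 to 8 rows; each row is the pose to reach, as a shift and turn from the pose commanded when the call began, along the tool's axes at that moment; what a row does not reach only later rows make up. A row lasts 1/12 s, in which the tool goes at most 41.7 mm and 7.16 degrees, less where a joint would pass 70% of its speed; a pose out of reach is approached as far as the arm can. A call with a gripper value outside its range is refused whole. "fingers" is the opening, from 0 (shut) to 1 (fully open), set as the call begins (left out, the last holds). The fingers move at their own pace and stop on an object; the grip force is fixed at half the most. Time passes only in rows, so rows that repeat a pose let the fingers close. It gives the time, the measured TCP pose, the force, the opening and the grip force at its end, in the units of the state.
- ctrl.get_obs(): the state, without advancing time (a new reading comes with each control period).
- ctrl.snapshot(name): name is "scene" or "top"; returns a dict with "img" (480x640x3 uint8, red, green, blue), "K" (3x3 intrinsics, pixels), "pose" (4x4, takes a point from camera to world coordinates). Camera axes: x right, y down, z forward; pixel columns grow to the right and rows downward; lengths in m; the calibration is good to about 2 mm. A picture is of the moment at which its call begins. There is no depth.
- ctrl.close_job(): hands the job in; it is judged then, once.
The state is a dict: "clock": time; "joint_pos": joint angles; "qvel": joint speeds; "tau": joint torques, N m; "tool_pos": TCP position; "orientation": TCP orientation; "force": force on the tool from outside, world axes, zero at the start; "moment": the same for the moment, N m; "opening": finger opening in m; "gripper_force": force on a finger pad.
Only numpy, scipy, OpenCV 4.12 (cv2) and the standard library are available. Lean on these libraries where they do the work, as an engineer would, in place of code of your own. Each camera call takes 0.05 s, during which the arm holds its last target. There are 200 camera calls.

### The job

Slide the blue-lidded glass dish along the bench to the microscope's dish clamp, keeping it flat on the bench and never touching the vial rack, the tip box or the slide tray with the dish or the robot. Push it in through the open mouth, between the two sprung rollers, until you feel that it is fully home against both orange stop pins; it is glass, so press only gently. Leave it held there, and leave everything else on the bench undisturbed.

Things in the scene. Friction and masses are not known exactly. Their poses are not given: they have to be found in the camera images.
- dish: The dish to move: round lidded glass dish, opaque BLUE lid 94 mm in diameter, 22 mm tall (lid wall 6 to 22 mm above the bench), 0.34 to 0.5 kg. Too wide to grip: push the side of its lid with the fingers just above the bench; two fingers about 50 mm apart behind it cradle it like a fork. Drag on the bench 1.5 to 4 N. Origin: centre of its underside.
- dish_clamp: Dish clamp screwed to the bench: black U-shaped base, 8 mm high, 150 x 208 mm, lying outside the dish's track (dish slides on the bench). Origin: on the bench, midway between the two white rollers. x is the way the dish is pushed in (the open mouth faces -x), y left of that, z up. On each side a spring housing, 22 mm high, |y| = 68 to 104 mm, |x| < 20 mm.
- jaw_l (a joint): Outward travel (m) of the clamp's roller on its +y side: 0 at rest, 0.006 with the dish's widest part between the rollers, 0.004 to 0.006 with the dish home, at most 0.009. 1.5 N at rest, 0.3 N more per mm. Roller: 16 mm in diameter, free running, 7 to 20 mm above the bench, at clamp x = 0, y = 49 mm at rest; the lid first touches both rollers with its centre at x = -25 mm.
- jaw_r (a joint): The same for the roller on the -y side. Pushing the dish between the rollers takes 1 to 4 N on top of its drag until its centre passes x = 0; then they draw it inward only lightly (0.3 to 1.6 N), less than its drag, so it does not seat itself but is kept on the stop once pressed there.
- stop_block: The clamp's rigid stop; origin and axes coincide with the clamp's. Its dark slide carries two orange pins (10 mm in diameter, 52 mm apart, 20 mm tall) and is locked somewhere in 12 mm of travel: the dish is home on both pins with its centre at clamp y = 0, x = 3 to 15 mm. The setting is NOT in this reading: feel for it. Over 12 N on the pins may chip the glass.
- vial_rack: Obstacle, fixed: green rack, 88 (x) x 120 (y) mm, 56 mm tall with its orange- and blue-capped vials. Origin: centre of its underside. It stands either beyond the dish's way or between it and the robot (it may have swapped places with the tip box).
- tip_box: Obstacle, fixed: blue pipette-tip box with clear lid, 86 (x) x 120 (y) mm (its white latch stands 5 mm proud on its -x side), 62 mm tall. Origin: centre of its underside.
- slide_tray: Obstacle, fixed: open steel tray of microscope slides, 140 (x) x 100 (y) mm, 18 mm tall, beyond the left of the clamp's mouth. Origin: centre of its underside.
- amber_bottle: Bystander, loose: amber glass reagent bottle, 56 mm across, 115 mm tall. Origin: centre of its underside.
- spare_dish: Bystander, loose: spare dish like the task's, but with a WHITE lid, 94 mm across, 22 mm tall. Origin: centre of its underside.
- timer: Bystander, loose: white bench timer, 66 x 66 x 20 mm. Origin: centre of its underside.
- forceps: Bystander, loose: steel forceps lying flat, 125 mm long, 9 mm high. Origin: centre of its underside.
- blade_packet: Bystander, loose: blue sealed blade packet lying flat, 150 x 22 x 5 mm. Origin: centre of its underside.
- stain_jar: Bystander, loose: small glass jar with red lid, 50 mm across, 60 mm tall. Origin: centre of its underside.
- cover_glass_box: Bystander, loose: orange box of cover glasses, 50 x 80 x 30 mm. Origin: centre of its underside.
There are look-alikes about, which are no part of the job. Of the things like the dish, leave any that is red or yellow; of the rest the smaller one is meant.

How it is judged (in metres and radians):
On the way:
1. the dish has been brought in front of the clamp's mouth (x of dish in the frame of dish_clamp between -0.13 and -0.02 m and y of dish in the frame of dish_clamp between -0.03 and 0.03 m).
At the end, for the whole second after the job is handed in: The dish lies flat and still on the bench, released, past the rollers (centre 1 to 18 mm beyond the line of the rollers, within 4 mm of the clamp's middle) and held by them against the stop pins: it still bears on the stop (more than 0.1 N) (x of dish in the frame of dish_clamp between 0.001 and 0.018 m and y of dish in the frame of dish_clamp between -0.004 and 0.004 m and contact force between dish and stop_block above 0.1 N and height (world z) of dish below 0.004 m and angle between dish's own z axis and vertical below 0.05 rad and linear speed of dish below 0.01 m/s); the robot touches nothing.
It fails at once if the dish or the robot touched the vial rack, the tip box or the slide tray (contact force between any of vial_rack, tip_box, slide_tray and anything else above 0.3 N).
It fails at once if the dish was pressed on the stop with more than 12 N (contact force between dish and stop_block above 12 N).
It fails at once if the dish was lifted or tipped off the bench (height (world z) of dish above 0.01 m or angle between dish's own z axis and vertical above 0.15 rad).
It fails at once if a bystander was disturbed (moved more than 15 mm) (distance of any of amber_bottle, spare_dish, timer, forceps, blade_packet, stain_jar, cover_glass_box from where it was at the start of the episode above 0.015 m).
It also fails if it takes over 58 s, if anything falls off the work surface, if the arm or the gripper's body presses on something with over 40 N, if the wrist force passes 120 N, or if a joint passes its speed limit or range.

## Working session

There is one attempt and no reset: what is moved stays moved. The work goes in short steps, Python scripts to look and compute and a tool call to move; the robot and the scene stay as the last step left them, time stands still between calls to the robot, and variables do not carry over. Pictures are saved under pics/ and viewed, at most 12 in all, crops included, and the job is handed in when it is done.

Besides the shell and the picture viewer there is one more tool, called after ">>>" by a JSON object that holds its "method" and its "body". send_rows: Moves the arm, as the interface text tells. Its arguments: {"type":"object","properties":{"plan":{"type":"array","items":{"type":"array","items":{"type":"array","items":{"type":"number"}}}},"fingers":{"type":"number"}},"required":["plan"]}

```bash
mkdir -p pics; python3 - <<'E'
from plant import ctrl
import cv2,numpy as np
for n in("scene","top"):
    s=ctrl.snapshot(n); cv2.imwrite(f"pics/{n}0.png",s["img"][:,:,::-1]); np.savez(f"pics/{n}0.npz",**s)
    print(n,s["K"].round(1).tolist(),s["pose"].round(3).tolist())
o=ctrl.get_obs(); print(o)
E
```

```text
scene [[515.8, 0.0, 318.4], [0.0, 515.8, 234.7], [0.0, 0.0, 1.0]] [[-0.589, 0.61, -0.53, 1.164], [0.808, 0.442, -0.389, 0.389], [-0.004, -0.658, -0.753, 0.991], [0.0, 0.0, 0.0, 1.0]]
top [[570.3, 0.0, 326.9], [0.0, 570.3, 239.3], [0.0, 0.0, 1.0]] [[-0.025, -0.983, 0.181, 0.238], [-0.999, 0.028, 0.014, -0.094], [-0.019, -0.181, -0.983, 1.459], [0.0, 0.0, 0.0, 1.0]]
{'clock': 0.1, 'joint_pos': array([ 9.13932673e+01,  2.05895220e+01,  6.36859512e-01, -1.82424042e-02,
       -7.01383563e+01, -1.65064669e+01]), 'qvel': array([ 0.0570736 , -0.07725546,  0.10560429, -0.01055522, -0.00098022,
        0.07598645]), 'tau': array([-2.60606379e-03, -5.84161770e+01,  2.93751740e+01,  7.01544106e+00,
        1.01287241e-02, -5.61760328e-05]), 'tool_pos': array([0.17590541, 0.65118553, 0.22567365]), 'orientation': array([ 1.79907859e+02, -9.42012437e-03, -1.51194034e+01]), 'force': array([-0.41356356,  0.08722831, -1.44136735]), 'moment': array([-0.05683117,  0.00655228,  0.00339847]), 'gripper_force': 0.0, 'opening': 0.08757995480875119}
```

View pics/top0.png

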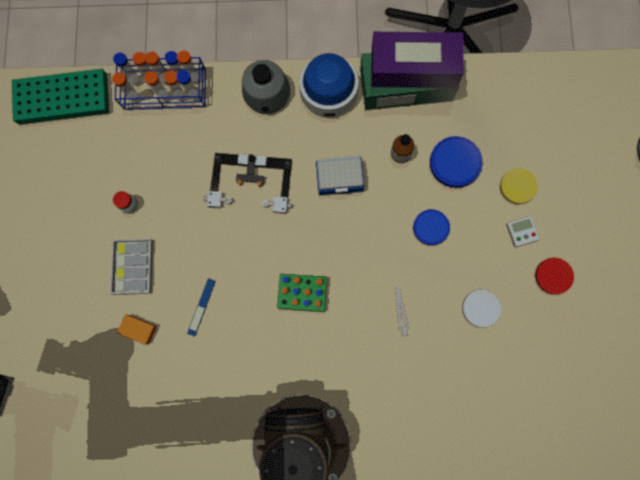

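View pics/scene0.png

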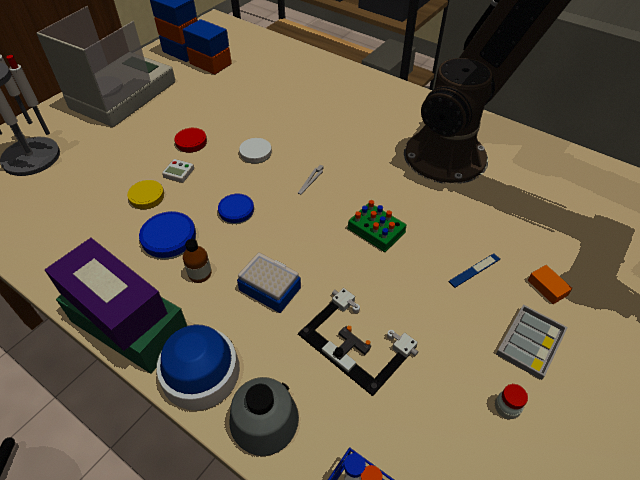

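Top view: the lid-like candidates are small blue (432,227), large blue (456,162), yellow (519,186), red (555,276) and white (482,308). I choose the smaller blue one. The clamp is at (250,185) with its mouth facing down the image, the tip box is at (340,175) and the rack at (302,292). The dish's lane runs between those two.

```bash
cat >h.py <<'E'
import numpy as np,cv2
def load(n): return dict(np.load(f"pics/{n}.npz"))
def ray(s,uv):
    d=s["pose"][:3,:3]@np.linalg.inv(s["K"])@[uv[0],uv[1],1]; return s["pose"][:3,3],d/np.linalg.norm(d)
def plane(s,uv,z):
    c,d=ray(s,uv); return c+d*(z-c[2])/d[2]
def tri(s1,u1,s2,u2):
    c1,d1=ray(s1,u1);c2,d2=ray(s2,u2)
    t=np.linalg.lstsq(np.c_[d1,-d2],c2-c1,rcond=None)[0]
    a,b=c1+t[0]*d1,c2+t[1]*d2; return (a+b)/2,np.linalg.norm(a-b)
def blobs(s,lo,hi,amin=8,box=None):
    m=cv2.inRange(cv2.cvtColor(s["img"],cv2.COLOR_RGB2HSV),np.array(lo),np.array(hi))
    if box is not None:
        k=np.zeros_like(m);x0,y0,x1,y1=box;k[y0:y1,x0:x1]=1;m=m*k
    cs=cv2.findContours(m,cv2.RETR_EXTERNAL,cv2.CHAIN_APPROX_NONE)[0]
    return [c for c in cs if cv2.contourArea(c)>=amin]
E
python3 - <<'E'
from h import *
t,s=load("top0"),load("scene0")
for n,im in(("t",t),("s",s)):
    for nm,lo,hi,am in(("blue",(105,150,60),(130,255,255),300),("orange",(3,150,90),(18,255,255),3)):
        for c in blobs(im,lo,hi,am):
            (u,v),r=cv2.minEnclosingCircle(c); print(n,nm,round(u,1),round(v,1),"r",round(r,1),cv2.contourArea(c))
    
a=cv2.resize(t["img"][145:220,195:300],None,fx=6,fy=6,interpolation=2)[:450,:630]
b=cv2.resize(s["img"][280:400,290:425],None,fx=4.6,fy=4.6,interpolation=2)
d=cv2.resize(t["img"][130:330,390:590],(400,400))
cv2.imwrite("pics/c1.png",cv2.resize(a,(800,571))[:,:,::-1]); cv2.imwrite("pics/c2.png",b[:,:,::-1]);cv2.imwrite("pics/c3.png",d[:,:,::-1])
E
```

```text
t blue 431.1 227.1 r 17.6 907.0
t blue 455.6 161.5 r 25.5 1882.5
t blue 327.6 78.6 r 25.1 1698.0
t orange 135.0 329.0 r 18.2 605.5
t orange 317.5 303.0 r 2.7 16.5
t orange 294.8 301.8 r 2.5 14.5
t orange 307.0 291.5 r 2.5 13.5
t orange 284.4 290.0 r 2.6 15.0
t orange 319.0 281.4 r 2.6 16.0
t orange 296.5 279.8 r 2.6 15.5
t orange 259.0 183.3 r 1.7 5.0
t orange 239.5 181.5 r 1.6 7.0
t orange 118.5 78.5 r 6.7 116.0
t orange 170.1 76.5 r 6.8 113.0
t orange 150.5 77.0 r 6.8 123.5
t orange 145.4 57.0 r 12.6 218.5
t orange 183.0 56.4 r 6.2 99.0
s blue 355.2 463.7 r 16.8 426.0
s blue 192.4 353.0 r 32.7 2721.5
s blue 166.3 232.1 r 28.0 1651.0
s blue 235.5 207.3 r 17.7 658.5
s blue 204.0 29.0 r 21.0 414.5
s orange 371.2 475.4 r 10.9 225.0
s orange 367.8 341.5 r 2.3 11.0
s orange 349.0 327.0 r 2.2 12.0
s orange 551.0 280.5 r 21.4 582.5
s orange 391.5 224.0 r 2.7 14.5
s orange 375.6 224.0 r 2.6 14.0
s orange 373.5 212.5 r 2.5 12.0
s orange 357.6 213.0 r 2.6 14.5
s orange 388.6 212.0 r 2.6 14.5
s orange 371.0 202.0 r 2.8 12.0
s orange 345.0 41.5 r 13.8 14.0
s orange 381.0 18.5 r 25.8 104.5
s orange 346.0 4.0 r 11.4 58.0
```

View pics/c1.png

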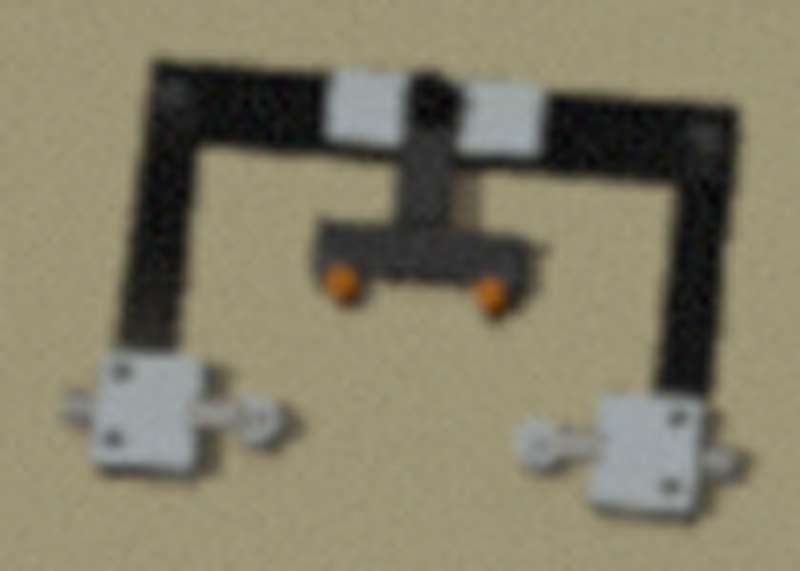

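View pics/c2.png

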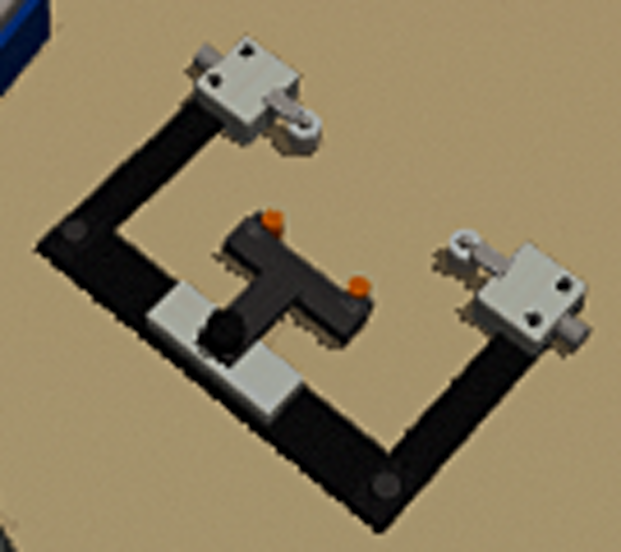

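View pics/c3.png

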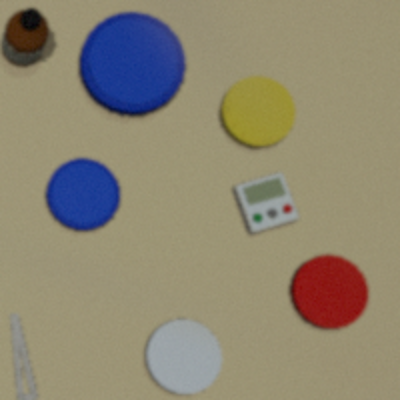

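The crops confirm the choice: the small blue lid is at top (431,227), smaller than the blue one at (456,162). In the clamp, the roller tops are at top (229,200) and (265.5,203), and at scene (390.7,332.8) and (354.4,307.9). The orange pins are between them.

```bash
python3 - <<'E'
from h import *
t,s=load("top0"),load("scene0")
P={}
for n,a,b in(("rolL",(229,199.8),(390.7,332.8)),("rolR",(265.5,203),(354.4,307.9)),("pinL",(239.5,181.5),(367.8,341.5)),("pinR",(259,183.3),(349,327)),("dish",(431.1,227.1),(235.5,207.3))):
    p,e=tri(t,a,s,b);P[n]=p;print(n,p.round(4),"gap",round(e,4),plane(t,a,.02)[:2].round(4),plane(s,b,.02)[:2].round(4))
print("rollers",np.linalg.norm(P["rolL"]-P["rolR"]),"pins",np.linalg.norm((P["pinL"]-P["pinR"])[:2]))
# lid contours on plane z=.022
for n,im,box in(("t",t,(405,200,455,250)),("s",s,(210,185,262,230))):
    c=max(blobs(im,(105,120,40),(130,255,255),50,box),key=cv2.contourArea)[:,0]
    q=np.array([plane(im,x,.022)[:2] for x in c])
    (x,y),r=cv2.minEnclosingCircle((q*1000).astype(np.float32));print(n,"dish",x,y,r)
# clamp yaw at z=.02 top & avg
for k in("rol","pin"):
    d=(P[k+"L"]-P[k+"R"])[:2];print(k,"yaw",np.degrees(np.arctan2(-d[0],d[1])),"mid",(P[k+"L"]+P[k+"R"])/2)
# obstacles: top-face corners by eye in top img
for n,pts,z in(("tip",[(318,161),(361,157),(364,188),(321,193)],.0),("rack",[(280,275),(327,276),(326,311),(278,309)],.0)):
    for zz in(0,.035,.06): print(n,zz,[plane(t,p,zz)[:2].round(3).tolist() for p in pts])
for n,u in(("tray",[(113,240),(152,240),(151,293),(112,294)]),("blade",[(214,281),(208,279),(188,332),(195,335)]),("forceps",[(397,289),(404,335)]),("amber",[(403,157)]),("white",[(482,308)]),("timer",[(523,232)]),("bigblue",[(456,162)])):
    print(n,[plane(t,p,.01)[:2].round(3).tolist() for p in u])
E
```

```text
rolL [0.6154 0.1781 0.0201] gap 0.0018 [0.615  0.1789] [0.6157 0.1772]
rolR [0.6057 0.0813 0.0172] gap 0.006 [0.6036 0.0836] [0.6087 0.0796]
pinL [0.6632 0.1503 0.0228] gap 0.0018 [0.6637 0.1516] [0.6622 0.1488]
pinR [0.657  0.0989 0.0225] gap 0.0025 [0.6572 0.1003] [0.6563 0.097 ]
dish [ 0.5289 -0.3443  0.0176] gap 0.0047 [ 0.527  -0.3419] [ 0.5314 -0.3448]
rollers 0.09728485880316824 pins 0.05178011962714728
t dish 527.4573364257812 -341.3887023925781 45.785701751708984
s dish 532.7200317382812 -342.0447998046875 52.76990509033203
rol yaw -5.7089606910121935 mid [0.61054877 0.12968441 0.01865798]
pin yaw -6.876562642666621 mid [0.66014001 0.12458871 0.02266071]
tip 0 [[0.72, -0.055], [0.727, -0.17], [0.642, -0.175], [0.631, -0.061]]
tip 0.035 [[0.708, -0.056], [0.716, -0.168], [0.632, -0.173], [0.622, -0.062]]
tip 0.06 [[0.7, -0.057], [0.707, -0.167], [0.625, -0.172], [0.615, -0.062]]
rack 0 [[0.417, 0.05], [0.411, -0.071], [0.321, -0.066], [0.33, 0.056]]
rack 0.035 [[0.412, 0.046], [0.407, -0.072], [0.319, -0.067], [0.327, 0.052]]
rack 0.06 [[0.409, 0.044], [0.404, -0.072], [0.318, -0.068], [0.326, 0.05]]
tray [[0.519, 0.483], [0.516, 0.381], [0.378, 0.379], [0.379, 0.48]]
blade [[0.405, 0.218], [0.41, 0.234], [0.277, 0.283], [0.27, 0.265]]
forceps [[0.371, -0.248], [0.256, -0.26]]
amber [[0.72, -0.281]]
white [[0.318, -0.459]]
timer [[0.509, -0.578]]
bigblue [[0.702, -0.419]]
```

>>> {"method": "send_rows", "body": {"plan": [[[28.8, 13, 0, 0, 0, 45], [28.8, 13, 0, 0, 0, 45], [28.8, 13, 0, 0, 0, 45], [28.8, 13, 0, 0, 0, 45], [28.8, 13, 0, 0, 0, 45], [28.8, 13, 0, 0, 0, 45], [28.8, 13, 0, 0, 0, 45], [28.8, 13, 0, 0, 0, 45]]], "fingers": 0.57}}

```text
clock: 0.77
tool_pos: [0.4223, 0.4481, 0.2263]
orientation: [180.0, -0.0, -60.4]
force: [-0.1, 1.2, 0.2]
opening: 0.0504
gripper_force: 0.0
```

```bash
cat >>h.py <<'E'
def go(*wps):
    from plant import ctrl
    from scipy.spatial.transform import Rotation as R
    o=ctrl.get_obs(); p,e=o["tool_pos"],R.from_euler("xyz",o["orientation"],degrees=True)
    print("t",round(o["clock"],2),"at",p.round(4),o["orientation"].round(2),"F",o["force"].round(2),"op",round(o["opening"],4))
    for x,y,z,yaw in wps:
        n=R.from_euler("xyz",[180,0,yaw],degrees=True)
        print("row",(e.inv().apply(np.array([x,y,z])-p)*100).round(2),(e.inv()*n).as_rotvec(degrees=True).round(2))
        p,e=np.array([x,y,z]),n
E
python3 - <<'E'
from h import *
go((.55,.15,.22,-75),(.55,-.15,.22,-87.3),(.5315,-.417,.16,-87.3),(.5315,-.417,.009,-87.3))
E
```

```text
t 0.77 at [0.4223 0.4481 0.2263] [ 1.7996e+02 -4.0000e-02 -6.0370e+01] F [-0.11  1.17  0.21] op 0.0504
row [32.23  3.64  0.66] [ 0.03 -0.04 14.63]
row [28.98  7.76  0.  ] [ 0.  -0.  12.3]
row [26.58  3.11  6.  ] [0. 0. 0.]
row [ 0.  -0.  15.1] [0. 0. 0.]
```

>>> {"method": "send_rows", "body": {"plan": [[[32.2, 3.6, 0.6, 0, 0, 14.6], [32.2, 3.6, 0.6, 0, 0, 14.6], [32.2, 3.6, 0.6, 0, 0, 14.6], [32.2, 3.6, 0.6, 0, 0, 14.6], [32.2, 3.6, 0.6, 0, 0, 14.6], [32.2, 3.6, 0.6, 0, 0, 14.6], [32.2, 3.6, 0.6, 0, 0, 14.6], [32.2, 3.6, 0.6, 0, 0, 14.6]]]}}

```text
clock: 1.43
tool_pos: [0.5497, 0.1511, 0.2204]
orientation: [180.0, -0.0, -74.8]
force: [0.9, 0.6, 0.3]
opening: 0.0501
gripper_force: 0.0
```

>>> {"method": "send_rows", "body": {"plan": [[[29, 7.8, 0, 0, 0, 12.3], [29, 7.8, 0, 0, 0, 12.3], [29, 7.8, 0, 0, 0, 12.3], [29, 7.8, 0, 0, 0, 12.3], [29, 7.8, 0, 0, 0, 12.3], [29, 7.8, 0, 0, 0, 12.3], [29, 7.8, 0, 0, 0, 12.3], [29, 7.8, 0, 0, 0, 12.3]]]}}

```text
clock: 2.1
tool_pos: [0.5497, -0.1511, 0.2202]
orientation: [179.9, -0.0, -87.2]
force: [-0.6, 0.6, 0.0]
opening: 0.0499
gripper_force: 0.0
```

>>> {"method": "send_rows", "body": {"plan": [[[26.6, 3.1, 6, 0, 0, 0], [26.6, 3.1, 6, 0, 0, 0], [26.6, 3.1, 6, 0, 0, 0], [26.6, 3.1, 6, 0, 0, 0], [26.6, 3.1, 6, 0, 0, 0], [26.6, 3.1, 6, 0, 0, 0], [26.6, 3.1, 6, 0, 0, 0], [26.6, 3.1, 6, 0, 0, 0]]]}}

```text
clock: 2.77
tool_pos: [0.5315, -0.4174, 0.1575]
orientation: [179.8, 0.1, -87.3]
force: [0.1, 0.2, -0.1]
opening: 0.0501
gripper_force: 0.0
```

```bash
python3 - <<'E'
from h import *
go((.5315,-.417,.03,-87.3),(.5315,-.417,.010,-87.3))
E
```

```text
t 2.77 at [ 0.5315 -0.4174  0.1575] [ 1.7979e+02  8.0000e-02 -8.7260e+01] F [ 0.09  0.24 -0.12] op 0.0501
row [-0.03 -0.05 12.75] [0.21 0.08 0.04]
row [ 0. -0.  2.] [0. 0. 0.]
```

>>> {"method": "send_rows", "body": {"plan": [[[0, 0, 4, 0, 0, 0], [0, 0, 8, 0, 0, 0], [0, 0, 11, 0, 0, 0], [0, 0, 13, 0, 0, 0], [0, 0, 14, 0, 0, 0], [0, 0, 14.8, 0, 0, 0], [0, 0, 14.8, 0, 0, 0], [0, 0, 14.8, 0, 0, 0]]]}}

```text
clock: 3.43
tool_pos: [0.5343, -0.4138, 0.0135]
orientation: [-179.9, -0.0, -87.0]
force: [-0.1, 0.5, 1.2]
opening: 0.0498
gripper_force: 0.0
```

```bash
python3 - <<'E'
from h import *
from plant import ctrl
go((.505+.047*.05,.1416-.05,.010,-87.3))
s=ctrl.snapshot("top");np.savez("pics/top1.npz",**s)
cv2.imwrite("pics/top1.png",cv2.resize(s["img"][130:330,330:530],(600,600))[:,:,::-1])
E
```

```text
t 3.43 at [ 0.5343 -0.4138  0.0135] [-1.7995e+02 -4.0000e-02 -8.6990e+01] F [-0.1   0.54  1.17] op 0.0498
row [-5.061e+01  3.000e-02  3.100e-01] [-0.05 -0.04  0.31]
```

View pics/top1.png

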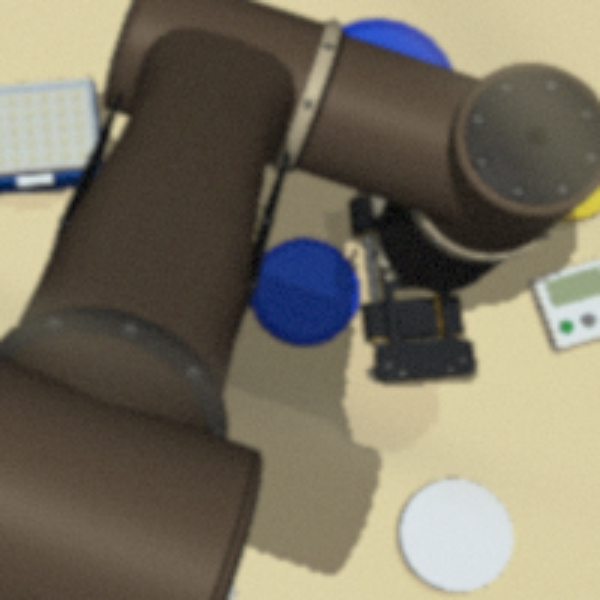

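The picture shows the fork at crop (400,320) squarely behind the dish at (305,290), which is clear to push. I'm starting the slow push in +y.

>>> {"method": "send_rows", "body": {"plan": [[[-0.5, 0, 0, 0, 0, 0], [-1, 0, 0, 0, 0, 0], [-1.5, 0, 0, 0, 0, 0], [-2, 0, 0, 0, 0, 0], [-2.5, 0, 0, 0, 0, 0], [-3, 0, 0, 0, 0, 0], [-3.6, 0, 0, 0, 0, 0], [-4.2, 0, 0, 0, 0, 0]]]}}

```text
clock: 4.15
tool_pos: [0.5317, -0.3716, 0.013]
orientation: [-179.9, -0.0, -87.0]
force: [-1.1, -3.4, 2.1]
opening: 0.0498
gripper_force: 1.7
```

>>> {"method": "send_rows", "body": {"plan": [[[-0.7, 0, 0, 0, 0, 0], [-1.5, 0, 0, 0, 0, 0], [-2.3, 0, 0, 0, 0, 0], [-3.1, 0, 0, 0, 0, 0], [-3.9, 0, 0, 0, 0, 0], [-4.7, 0, 0, 0, 0, 0], [-5.5, 0, 0, 0, 0, 0], [-6.3, 0, 0, 0, 0, 0]]]}}

```text
clock: 4.82
tool_pos: [0.528, -0.308, 0.0127]
orientation: [-180.0, -0.0, -87.0]
force: [0.4, -4.6, 4.5]
opening: 0.0502
gripper_force: 2.4
```

```bash
python3 - <<'E'
from h import *
from plant import ctrl
go((.505+.047*.05,.1416-.05,.010,-87.3))
s=ctrl.snapshot("scene");np.savez("pics/s2.npz",**s)
cv2.imwrite("pics/s2.png",s["img"][100:400,100:500,::-1])
for c in blobs(s,(105,120,40),(130,255,255),200): print(cv2.minEnclosingCircle(c),cv2.contourArea(c),plane(s,cv2.minEnclosingCircle(c)[0],.018).round(3))
E
```

```text
t 4.82 at [ 0.528  -0.308   0.0127] [-1.8e+02 -1.0e-02 -8.7e+01] F [ 0.44 -4.57  4.46] op 0.0502
row [-4.001e+01 -2.000e-02  2.600e-01] [-0.   -0.01  0.3 ]
((349.90704345703125, 471.22735595703125), 23.24517059326172) 574.5 [0.9   0.263 0.018]
((194.55096435546875, 360.3962097167969), 36.41560363769531) 3684.5 [ 0.908 -0.118  0.018]
((268.215087890625, 282.9453430175781), 31.353853225708008) 673.5 [ 0.668 -0.12   0.018]
((464.0, 276.0), 15.811488151550293) 201.0 [0.384 0.238 0.018]
((166.6219482421875, 233.47561645507812), 28.382139205932617) 1895.5 [ 0.7   -0.425  0.018]
((261.0694580078125, 220.0), 18.17987823486328) 838.0 [ 0.525 -0.262  0.018]
((193.5, 40.5), 34.79233932495117) 1378.5 [-0.026 -1.059  0.018]
((172.5, 8.5), 23.717182159423828) 824.0 [-0.16  -1.313  0.018]
```

View pics/s2.png

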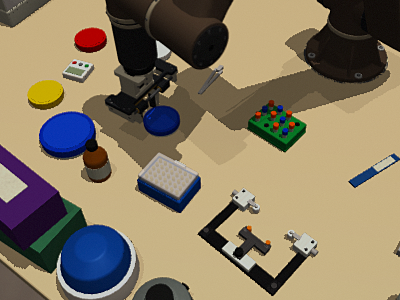

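The view shows the dish cradled by the fork at crop (160,120), heading into the lane between the tip box and the rack.

>>> {"method": "send_rows", "body": {"plan": [[[-0.9, 0, 0, 0, 0, 0], [-1.8, 0, 0, 0, 0, 0], [-2.8, 0, 0, 0, 0, 0], [-3.8, 0, 0, 0, 0, 0], [-4.8, 0, 0, 0, 0, 0], [-5.8, 0, 0, 0, 0, 0], [-6.8, 0, 0, 0, 0, 0], [-7.8, 0, 0, 0, 0, 0]]]}}

```text
clock: 5.53
tool_pos: [0.5236, -0.2297, 0.0124]
orientation: [180.0, 0.0, -87.0]
force: [0.2, -1.5, -0.3]
opening: 0.0501
gripper_force: 1.2
```

>>> {"method": "send_rows", "body": {"plan": [[[-1, 0, 0, 0, 0, 0], [-2, 0, 0, 0, 0, 0], [-3, 0, 0, 0, 0, 0], [-4, 0, 0, 0, 0, 0], [-5, 0, 0, 0, 0, 0], [-6, 0, 0, 0, 0, 0], [-7, 0, 0, 0, 0, 0], [-8, 0, 0, 0, 0, 0]]]}}

```text
clock: 6.2
tool_pos: [0.5196, -0.15, 0.0125]
orientation: [180.0, 0.0, -87.0]
force: [0.9, -1.6, -1.3]
opening: 0.0499
gripper_force: 0.9
```

```bash
python3 - <<'E'
from h import *
from plant import ctrl
go((.505+.047*.05,.1416-.05,.010,-87.3))
s=ctrl.snapshot("scene");np.savez("pics/s3.npz",**s)
for c in blobs(s,(105,120,40),(130,255,255),200): print(cv2.minEnclosingCircle(c),cv2.contourArea(c),plane(s,cv2.minEnclosingCircle(c)[0],.018).round(3))
E
```

```text
t 6.2 at [ 0.5196 -0.15    0.0125] [179.99   0.   -87.02] F [ 0.93 -1.6  -1.3 ] op 0.0499
row [-24.19  -0.03   0.25] [0.01 0.   0.28]
((349.90704345703125, 471.22735595703125), 23.24517059326172) 580.0 [0.9   0.263 0.018]
((194.7866973876953, 360.1882019042969), 36.11697006225586) 3692.0 [ 0.908 -0.118  0.018]
((268.215087890625, 282.9453430175781), 31.353853225708008) 676.5 [ 0.668 -0.12   0.018]
((464.0, 276.0), 15.811488151550293) 201.0 [0.384 0.238 0.018]
((312.4002685546875, 245.19003295898438), 18.871408462524414) 931.0 [ 0.516 -0.105  0.018]
((166.6219482421875, 233.47561645507812), 28.382139205932617) 1901.0 [ 0.7   -0.425  0.018]
((193.5, 40.5), 34.79233932495117) 1467.0 [-0.026 -1.059  0.018]
((172.5, 8.5), 23.717182159423828) 838.0 [-0.16  -1.313  0.018]
```

>>> {"method": "send_rows", "body": {"plan": [[[-1, 0, 0, 0, 0, 0], [-2, 0, 0, 0, 0, 0], [-3, 0, 0, 0, 0, 0], [-4, 0, 0, 0, 0, 0], [-5, 0, 0, 0, 0, 0], [-6, 0, 0, 0, 0, 0], [-7, 0, 0, 0, 0, 0], [-8, 0, 0, 0, 0, 0]]]}}

```text
clock: 6.92
tool_pos: [0.5155, -0.0701, 0.0126]
orientation: [180.0, -0.0, -87.0]
force: [-0.0, -3.1, -0.2]
opening: 0.0501
gripper_force: 1.1
```

>>> {"method": "send_rows", "body": {"plan": [[[-1, 0, 0, 0, 0, 0], [-2, 0, 0, 0, 0, 0], [-3, 0, 0, 0, 0, 0], [-4, 0, 0, 0, 0, 0], [-5, 0, 0, 0, 0, 0], [-6, 0, 0, 0, 0, 0], [-7, 0, 0, 0, 0, 0], [-8, 0, 0, 0, 0, 0]]]}}

```text
clock: 7.58
tool_pos: [0.5113, 0.0098, 0.0125]
orientation: [180.0, -0.0, -87.0]
force: [0.8, -3.3, 1.1]
opening: 0.0501
gripper_force: 1.2
```

>>> {"method": "send_rows", "body": {"plan": [[[-1, 0, 0, 0, 0, 0], [-2, 0, 0, 0, 0, 0], [-3, 0, 0, 0, 0, 0], [-4, 0, 0, 0, 0, 0], [-5, 0, 0, 0, 0, 0], [-5.8, 0, 0, 0, 0, 0], [-6.5, 0, 0, 0, 0, 0], [-7.1, 0, 0, 0, 0, 0]]]}}

```text
clock: 8.25
tool_pos: [0.5077, 0.0805, 0.0125]
orientation: [180.0, -0.0, -87.0]
force: [0.2, -2.8, 1.0]
opening: 0.0497
gripper_force: 1.3
```

```bash
cat >>h.py <<'E'
O=np.array([.611,.130]); YAW=-6.2; C=np.array([[np.cos(np.radians(YAW)),np.sin(np.radians(YAW))],[-np.sin(np.radians(YAW)),np.cos(np.radians(YAW))]])
def seedish(name="scene"):
    from plant import ctrl
    s=ctrl.snapshot(name); box=(290,200,450,380) if name=="scene" else (190,170,330,290)
    for c in blobs(s,(105,120,40),(130,255,255),150,box):
        (u,v),r=cv2.minEnclosingCircle(c); p=plane(s,(u,v),.018 if name=="scene" else .020)
        print(name,"uv",round(u,1),round(v,1),"r",round(r,1),"A",cv2.contourArea(c),"world",p.round(4),"clamp",(C@(p[:2]-O)).round(4))
    return s
E
python3 - <<'E'
from h import *
go((.505+.047*.05,.1416-.05,.010,-87.3)); seedish(); seedish("top")
E
```

```text
t 8.25 at [0.5077 0.0805 0.0125] [180.    -0.   -86.99] F [ 0.18 -2.84  1.04] op 0.0497
row [-1.11 -0.03  0.25] [ 0.   -0.    0.31]
scene uv 397.1 289.3 r 19.9 A 984.5 world [0.5081 0.1303 0.018 ] clamp [-0.1023 -0.0109]
top uv 240.1 247.9 r 13.1 A 306.0 world [0.487  0.1496 0.02  ] clamp [-0.1254  0.0061]
```

>>> {"method": "send_rows", "body": {"plan": [[[-0.5, 0, 0, 0, 0, 0], [-0.9, 0, 0, 0, 0, 0], [-1.2, 0, 0, 0, 0, 0], [-1.2, 0, 0, 0, 0, 0]]]}}

```text
clock: 8.68
tool_pos: [0.5071, 0.0921, 0.0125]
orientation: [-180.0, 0.0, -87.0]
force: [-0.7, -0.3, 0.2]
opening: 0.0497
gripper_force: 0.3
```

>>> {"method": "send_rows", "body": {"plan": [[[1, 0, 0, 0, 0, 0], [2, 0, 0, 0, 0, 0], [3, 0, 0, 0, 0, 0], [3, 0, -3, 0, 0, 0], [3, 0, -6, 0, 0, 0], [3, 0, -9, 0, 0, 0], [3, 0, -10, 0, 0, 0], [3, 0, -10, 0, 0, 0]]]}}

```text
clock: 9.35
tool_pos: [0.5106, 0.0615, 0.1158]
orientation: [-179.7, 0.1, -87.0]
force: [1.0, -0.5, -0.6]
opening: 0.0499
gripper_force: 0.0
```

```bash
python3 - <<'E'
from h import *
s=seedish(); np.savez("pics/s4.npz",**s); t=seedish("top"); np.savez("pics/t4.npz",**t)
b=C.T@[-.185,0]+O; print(b)
go((.43,.06,.11,-47),(b[0],b[1],.11,-6.2))
cv2.imwrite("pics/t4.png",cv2.resize(t["img"][140:340,180:380],(600,600))[:,:,::-1])
E
```

```text
scene uv 401.4 290.0 r 20.7 A 1144.5 world [0.504  0.1393 0.018 ] clamp [-0.1073 -0.0023]
top uv 242.4 241.5 r 18.3 A 677.5 world [0.5034 0.1438 0.02  ] clamp [-0.1085  0.0021]
[0.42708207 0.14997988]
t 9.45 at [0.5086 0.0611 0.1126] [-1.7996e+02  4.0000e-02 -8.7080e+01] F [ 0.15 -0.77 -0.7 ] op 0.0499
row [-0.29  7.86  0.25] [-6.000e-02  3.000e-02 -4.008e+01]
row [-6.78 -5.92 -0.  ] [  0.    0.  -40.8]
```

View pics/t4.png

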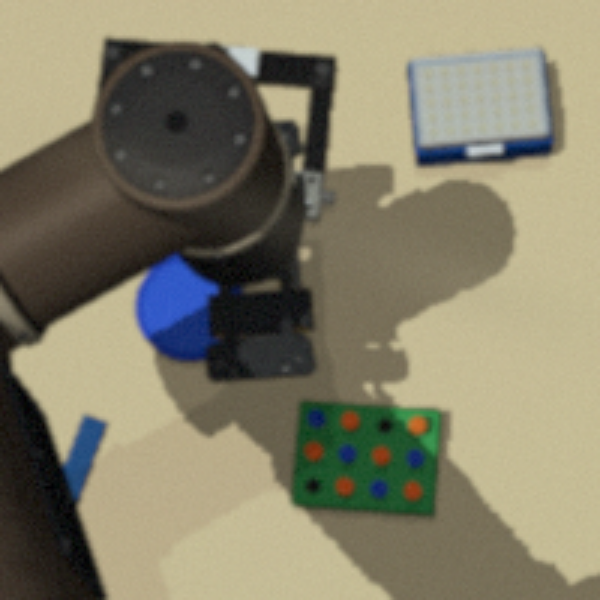

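The dish sits at crop (190,305), in front of the mouth; the two views average to a clamp y of about 0. Next I swing the fork round behind it.

>>> {"method": "send_rows", "body": {"plan": [[[-9.1, 6.7, 0, 0, 0, -50], [-9.1, 6.7, 0, 0, 0, -50], [-9.1, 6.7, 0, 0, 0, -50], [-9.1, 6.7, 0, 0, 0, -50], [-9.1, 6.7, 0, 0, 0, -50], [-9.1, 6.7, 0, 0, 0, -50], [-9.1, 6.7, 0, 0, 0, -50], [-9.1, 6.7, 0, 0, 0, -50]]]}}

```text
clock: 10.12
tool_pos: [0.4363, 0.1484, 0.1111]
orientation: [179.9, 0.0, -36.7]
force: [-0.7, -0.5, 0.3]
opening: 0.0496
gripper_force: 0.0
```

>>> {"method": "send_rows", "body": {"plan": [[[0, 0, 0, 0, 0, -30.8], [0, 0, 0, 0, 0, -30.8], [0, 0, 0, 0, 0, -30.8], [0, 0, 0, 0, 0, -30.8], [0, 0, 0, 0, 0, -30.8], [0, 0, 0, 0, 0, -30.8], [0, 0, 0, 0, 0, -30.8], [0, 0, 0, 0, 0, -30.8]]]}}

```text
clock: 10.78
tool_pos: [0.4368, 0.1487, 0.112]
orientation: [180.0, 0.0, -6.4]
force: [-0.4, 0.1, 0.0]
opening: 0.05
gripper_force: 0.0
```

```bash
python3 - <<'E'
from h import *
from plant import ctrl
s=seedish(); np.savez("pics/s5.npz",**s); t=seedish("top"); np.savez("pics/t5.npz",**t)
b=C.T@[-.175,0]+O; print(b)
go((b[0],b[1],.11,-6.2),(b[0],b[1],.012,-6.2))
cv2.imwrite("pics/t5.png",np.hstack([cv2.resize(t["img"][140:340,160:360],(400,400)),cv2.resize(s["img"][200:400,280:480],(400,400))])[:,:,::-1])
E
```

```text
scene uv 401.5 289.6 r 20.7 A 1126.5 world [0.503  0.1389 0.018 ] clamp [-0.1083 -0.0028]
top uv 245.0 236.0 r 15.8 A 422.5 world [0.5177 0.137  0.02  ] clamp [-0.0935 -0.0031]
[0.43702358 0.14889989]
t 10.88 at [0.4369 0.1489 0.1123] [ 1.7998e+02  2.0000e-02 -6.3500e+00] F [ 0.34 -0.5   0.15] op 0.0498
row [0.01 0.   0.23] [ 0.02  0.02 -0.15]
row [ 0.  -0.   9.8] [0. 0. 0.]
```

View pics/t5.png

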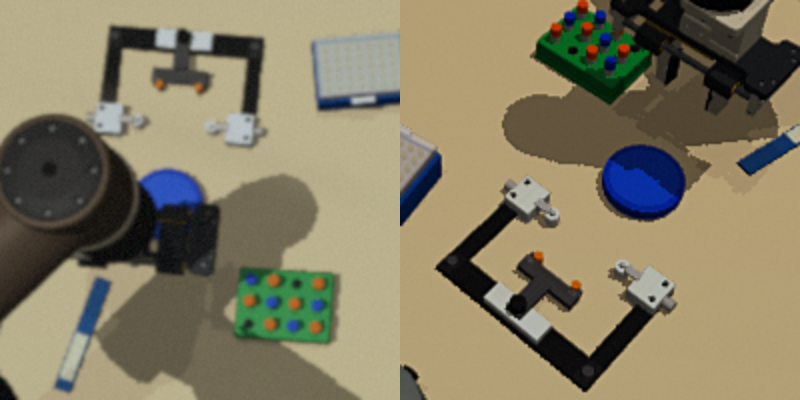

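The fork hovers centred behind the dish: top half (190,240), scene half dish at (643,180). Next I descend and push it towards the mouth.

>>> {"method": "send_rows", "body": {"plan": [[[0, 0, 3, 0, 0, 0], [0, 0, 6, 0, 0, 0], [0, 0, 8, 0, 0, 0], [0, 0, 9, 0, 0, 0], [0, 0, 9.6, 0, 0, 0], [0, 0, 9.9, 0, 0, 0], [0, 0, 9.9, 0, 0, 0], [0, 0, 9.9, 0, 0, 0]]]}}

```text
clock: 11.55
tool_pos: [0.4375, 0.1494, 0.0141]
orientation: [-180.0, -0.0, -6.2]
force: [0.3, 1.1, 0.6]
opening: 0.05
gripper_force: 0.0
```

>>> {"method": "send_rows", "body": {"plan": [[[0.4, 0, 0, 0, 0, 0], [0.8, 0, 0, 0, 0, 0], [1.2, 0, 0, 0, 0, 0], [1.6, 0, 0, 0, 0, 0], [2, 0, 0, 0, 0, 0], [2.5, 0, 0, 0, 0, 0], [3.1, 0, 0, 0, 0, 0], [3.7, 0, 0, 0, 0, 0]]]}}

```text
clock: 12.22
tool_pos: [0.4739, 0.1447, 0.0135]
orientation: [180.0, 0.0, -6.2]
force: [-3.3, 0.2, 2.4]
opening: 0.05
gripper_force: 2.1
```

```bash
python3 - <<'E'
from h import *
b=C.T@[-.080,0]+O
go((b[0],b[1],.012,-6.2)); seedish()
E
```

```text
t 12.22 at [0.4739 0.1447 0.0135] [ 1.7997e+02  4.0000e-02 -6.2200e+00] F [-3.29  0.22  2.36] op 0.05
row [ 5.78 -0.02  0.14] [ 0.03  0.04 -0.02]
scene uv 396.9 294.3 r 20.6 A 1145.0 world [0.5203 0.1369 0.018 ] clamp [-0.0909 -0.0029]
```

>>> {"method": "send_rows", "body": {"plan": [[[0.7, 0, 0, 0, 0, 0], [1.4, 0, 0, 0, 0, 0], [2.1, 0, 0, 0, 0, 0], [2.8, 0, 0, 0, 0, 0], [3.5, 0, 0, 0, 0, 0], [4.2, 0, 0, 0, 0, 0], [4.9, 0, 0, 0, 0, 0], [5.5, 0, 0, 0, 0, 0]]]}}

```text
clock: 12.93
tool_pos: [0.5293, 0.139, 0.0135]
orientation: [180.0, -0.0, -6.2]
force: [-3.0, 0.5, 0.5]
opening: 0.0497
gripper_force: 1.5
```

```bash
python3 - <<'E'
from h import *
from plant import ctrl
b=C.T@[-.045,0]+O
go((b[0],b[1],.012,-6.2)); s=seedish(); np.savez("pics/s6.npz",**s)
cv2.imwrite("pics/s6.png",cv2.resize(s["img"][260:400,300:440],(560,560),interpolation=2)[:,:,::-1])
E
```

```text
t 12.93 at [0.5293 0.139  0.0135] [180.    -0.    -6.22] F [-3.05  0.54  0.47] op 0.0497
row [3.72 0.01 0.15] [ 0.   -0.   -0.02]
scene uv 381.8 310.7 r 21.3 A 1243.5 world [0.5781 0.1322 0.018 ] clamp [-0.0329 -0.0013]
```

View pics/s6.png

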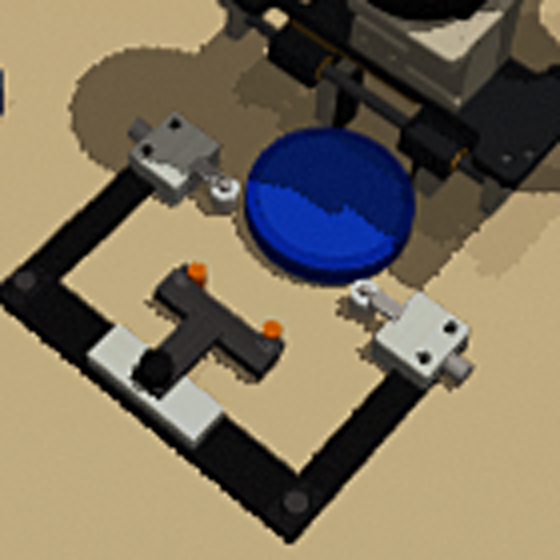

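The dish is centred between the two rollers (crop (225,190) and (362,292)), just short of touching them. I push on gently and watch the force.

>>> {"method": "send_rows", "body": {"plan": [[[0.3, 0, 0, 0, 0, 0], [0.6, 0, 0, 0, 0, 0], [0.9, 0, 0, 0, 0, 0], [1.1, 0, 0, 0, 0, 0], [1.3, 0, 0, 0, 0, 0], [1.5, 0, 0, 0, 0, 0], [1.7, 0, 0, 0, 0, 0], [1.9, 0, 0, 0, 0, 0]]]}}

```text
clock: 13.65
tool_pos: [0.5473, 0.137, 0.0135]
orientation: [180.0, 0.0, -6.2]
force: [-4.2, 1.3, 1.8]
opening: 0.0501
gripper_force: 2.1
```

>>> {"method": "send_rows", "body": {"plan": [[[0.2, 0, 0, 0, 0, 0], [0.4, 0, 0, 0, 0, 0], [0.6, 0, 0, 0, 0, 0], [0.8, 0, 0, 0, 0, 0], [1, 0, 0, 0, 0, 0], [1.1, 0, 0, 0, 0, 0], [1.2, 0, 0, 0, 0, 0], [1.3, 0, 0, 0, 0, 0]]]}}

```text
clock: 14.32
tool_pos: [0.5606, 0.1357, 0.0136]
orientation: [-180.0, -0.0, -6.2]
force: [-2.6, 0.9, 0.8]
opening: 0.0502
gripper_force: 1.4
```

>>> {"method": "send_rows", "body": {"plan": [[[0.03, 0, 0, 0, 0, 0], [0.06, 0, 0, 0, 0, 0], [0.1, 0, 0, 0, 0, 0], [0.13, 0, 0, 0, 0, 0], [0.16, 0, 0, 0, 0, 0], [0.2, 0, 0, 0, 0, 0]]]}}

```text
clock: 14.82
tool_pos: [0.5623, 0.1355, 0.0136]
orientation: [-180.0, -0.0, -6.2]
force: [-2.5, 0.1, -0.3]
opening: 0.0503
gripper_force: 1.3
```

```bash
python3 - <<'E'
from h import *
b=C.T@[-.045,0]+O
go((b[0],b[1],.012,-6.2)); seedish()
E
```

```text
t 14.82 at [0.5623 0.1355 0.0136] [-180.     -0.     -6.21] F [-2.49  0.07 -0.29] op 0.0503
row [0.4  0.02 0.16] [-0.   -0.   -0.01]
scene uv 372.5 320.3 r 21.6 A 1290.0 world [0.611  0.1286 0.018 ] clamp [ 0.0001 -0.0014]
```

>>> {"method": "send_rows", "body": {"plan": [[[0.03, 0, 0, 0, 0, 0], [0.06, 0, 0, 0, 0, 0], [0.09, 0, 0, 0, 0, 0], [0.12, 0, 0, 0, 0, 0], [0.15, 0, 0, 0, 0, 0], [0.15, 0, 0, 0, 0, 0]]]}}

```text
clock: 15.37
tool_pos: [0.5639, 0.1353, 0.0136]
orientation: [-180.0, -0.0, -6.2]
force: [-1.2, 0.4, 0.5]
opening: 0.0501
gripper_force: 1.1
```

>>> {"method": "send_rows", "body": {"plan": [[[0.03, 0, 0, 0, 0, 0], [0.06, 0, 0, 0, 0, 0], [0.08, 0, 0, 0, 0, 0], [0.1, 0, 0, 0, 0, 0], [0.1, 0, 0, 0, 0, 0]]]}}

```text
clock: 15.78
tool_pos: [0.5649, 0.1352, 0.0136]
orientation: [-180.0, -0.0, -6.2]
force: [-1.8, 2.2, -0.2]
opening: 0.05
gripper_force: 1.1
```

>>> {"method": "send_rows", "body": {"plan": [[[0.02, 0, 0, 0, 0, 0], [0.04, 0, 0, 0, 0, 0], [0.06, 0, 0, 0, 0, 0], [0.08, 0, 0, 0, 0, 0], [0.08, 0, 0, 0, 0, 0], [0.08, 0, 0, 0, 0, 0]]]}}

```text
clock: 16.28
tool_pos: [0.5657, 0.1351, 0.0136]
orientation: [-180.0, -0.0, -6.2]
force: [-2.3, 1.4, -0.2]
opening: 0.0499
gripper_force: 1.1
```

>>> {"method": "send_rows", "body": {"plan": [[[0.02, 0, 0, 0, 0, 0], [0.04, 0, 0, 0, 0, 0], [0.06, 0, 0, 0, 0, 0], [0.08, 0, 0, 0, 0, 0], [0.08, 0, 0, 0, 0, 0], [0.08, 0, 0, 0, 0, 0]]]}}

```text
clock: 16.78
tool_pos: [0.5665, 0.135, 0.0136]
orientation: [-180.0, -0.0, -6.2]
force: [-2.6, 0.9, 0.0]
opening: 0.0501
gripper_force: 1.0
```

>>> {"method": "send_rows", "body": {"plan": [[[0.02, 0, 0, 0, 0, 0], [0.04, 0, 0, 0, 0, 0], [0.06, 0, 0, 0, 0, 0], [0.08, 0, 0, 0, 0, 0], [0.08, 0, 0, 0, 0, 0], [0.08, 0, 0, 0, 0, 0]]]}}

```text
clock: 17.28
tool_pos: [0.5673, 0.1349, 0.0136]
orientation: [-180.0, -0.0, -6.2]
force: [-1.4, 1.1, 0.3]
opening: 0.0498
gripper_force: 1.0
```

>>> {"method": "send_rows", "body": {"plan": [[[0.02, 0, 0, 0, 0, 0], [0.04, 0, 0, 0, 0, 0], [0.06, 0, 0, 0, 0, 0], [0.08, 0, 0, 0, 0, 0], [0.08, 0, 0, 0, 0, 0], [0.08, 0, 0, 0, 0, 0]]]}}

```text
clock: 17.78
tool_pos: [0.568, 0.1349, 0.0135]
orientation: [180.0, 0.0, -6.2]
force: [-2.3, 0.0, -0.3]
opening: 0.0496
gripper_force: 1.2
```

>>> {"method": "send_rows", "body": {"plan": [[[0.02, 0, 0, 0, 0, 0], [0.04, 0, 0, 0, 0, 0], [0.06, 0, 0, 0, 0, 0], [0.06, 0, 0, 0, 0, 0], [0.06, 0, 0, 0, 0, 0]]]}}

```text
clock: 18.2
tool_pos: [0.5682, 0.1347, 0.0135]
orientation: [180.0, 0.0, -6.2]
force: [-4.2, 2.5, 0.3]
opening: 0.0497
gripper_force: 2.5
```

>>> {"method": "send_rows", "body": {"plan": [[[0.02, 0, 0, 0, 0, 0], [0.04, 0, 0, 0, 0, 0], [0.05, 0, 0, 0, 0, 0], [0.05, 0, 0, 0, 0, 0], [0.05, 0, 0, 0, 0, 0]]]}}

```text
clock: 18.62
tool_pos: [0.5683, 0.1346, 0.0134]
orientation: [180.0, 0.1, -6.2]
force: [-6.0, 2.5, 2.4]
opening: 0.0501
gripper_force: 3.2
```

```bash
python3 - <<'E'
from h import *
go((.56,.135,.012,-6.2)); s=seedish(); np.savez("pics/s7.npz",**s)
E
```

```text
t 18.62 at [0.5683 0.1346 0.0134] [ 1.7998e+02  6.0000e-02 -6.2200e+00] F [-6.03  2.51  2.38] op 0.0501
row [-0.83  0.05  0.14] [ 0.02  0.06 -0.02]
scene uv 370.8 321.7 r 21.6 A 1284.0 world [0.6162 0.1275 0.018 ] clamp [ 0.0055 -0.0019]
```

The stop is felt, but the sideways force (+y) says the −y pin bears first. I ease the fork about 1 mm towards +y and press again.

>>> {"method": "send_rows", "body": {"plan": [[[0, -0.03, 0, 0, 0, 0], [0, -0.06, 0, 0, 0, 0], [0, -0.09, 0, 0, 0, 0], [0, -0.12, 0, 0, 0, 0], [0, -0.12, 0, 0, 0, 0], [0, -0.12, 0, 0, 0, 0]]]}}

```text
clock: 19.17
tool_pos: [0.5685, 0.1353, 0.0134]
orientation: [179.9, 0.1, -6.2]
force: [-3.8, -0.5, 2.3]
opening: 0.0503
gripper_force: 2.7
```

```bash
python3 - <<'E'
from h import *
go((.56,.135,.012,-6.2)); seedish()
E
```

```text
t 19.17 at [0.5685 0.1353 0.0134] [ 1.7995e+02  7.0000e-02 -6.2300e+00] F [-3.77 -0.49  2.34] op 0.0503
row [-0.84  0.13  0.14] [ 0.05  0.07 -0.03]
scene uv 371.0 322.0 r 21.6 A 1276.0 world [0.6167 0.1282 0.018 ] clamp [ 0.0058 -0.0011]
```

>>> {"method": "send_rows", "body": {"plan": [[[0.02, 0, 0, 0, 0, 0], [0.04, 0, 0, 0, 0, 0], [0.06, 0, 0, 0, 0, 0], [0.06, 0, 0, 0, 0, 0], [0.06, 0, 0, 0, 0, 0]]]}}

```text
clock: 19.63
tool_pos: [0.5686, 0.1353, 0.0133]
orientation: [179.9, 0.1, -6.2]
force: [-6.8, 1.0, 4.3]
opening: 0.0497
gripper_force: 3.6
```

>>> {"method": "send_rows", "body": {"plan": [[[0, -0.03, 0, 0, 0, 0], [0, -0.06, 0, 0, 0, 0], [0, -0.08, 0, 0, 0, 0], [0, -0.08, 0, 0, 0, 0], [0, -0.08, 0, 0, 0, 0]]]}}

```text
clock: 20.05
tool_pos: [0.5687, 0.1358, 0.0133]
orientation: [179.9, 0.1, -6.2]
force: [-6.0, -1.0, 3.4]
opening: 0.0502
gripper_force: 3.4
```

```bash
python3 - <<'E'
from h import *
go((.56,.135,.012,-6.2)); seedish()
E
```

```text
t 20.05 at [0.5687 0.1358 0.0133] [ 1.7992e+02  1.1000e-01 -6.2500e+00] F [-6.02 -1.04  3.41] op 0.0502
row [-0.86  0.17  0.13] [ 0.08  0.11 -0.05]
scene uv 371.0 322.0 r 21.6 A 1279.5 world [0.6167 0.1282 0.018 ] clamp [ 0.0058 -0.0011]
```

>>> {"method": "send_rows", "body": {"plan": [[[-0.3, 0, 0, 0, 0, 0], [-0.8, 0, 0, 0, 0, 0], [-1.5, 0, 0, 0, 0, 0], [-2.2, 0, 0, 0, 0, 0], [-3, 0, 0, 0, 0, 0], [-3, 0, 0, 0, 0, 0]]]}}

```text
clock: 20.6
tool_pos: [0.5384, 0.1399, 0.0136]
orientation: [180.0, 0.0, -6.2]
force: [-0.6, 0.3, -0.2]
opening: 0.05
gripper_force: 0.0
```

>>> {"method": "send_rows", "body": {"plan": [[[0, 0, 0, 0, 0, 0], [0, 0, 0, 0, 0, 0], [0, 0, 0, 0, 0, 0], [0, 0, 0, 0, 0, 0], [0, 0, 0, 0, 0, 0], [0, 0, 0, 0, 0, 0], [0, 0, 0, 0, 0, 0], [0, 0, 0, 0, 0, 0]]], "fingers": 0}}

```text
clock: 21.27
tool_pos: [0.5401, 0.1398, 0.0135]
orientation: [180.0, 0.0, -6.2]
force: [0.6, -0.5, 0.2]
opening: 0.0035
gripper_force: 0.0
```

```bash
python3 - <<'E'
from h import *
b=C.T@[-.052,0]+O
go((b[0],b[1],.012,-6.2)); seedish()
E
```

```text
t 21.27 at [0.5401 0.1398 0.0135] [ 1.7999e+02  1.0000e-02 -6.2200e+00] F [ 0.65 -0.55  0.19] op 0.0035
row [1.96 0.21 0.15] [ 0.01  0.01 -0.02]
scene uv 370.7 322.6 r 21.7 A 1282.5 world [0.6183 0.1286 0.018 ] clamp [ 0.0074 -0.0006]
```

>>> {"method": "send_rows", "body": {"plan": [[[0.3, 0.15, 0, 0, 0, 0], [0.7, 0.15, 0, 0, 0, 0], [1.1, 0.15, 0, 0, 0, 0], [1.4, 0.15, 0, 0, 0, 0], [1.6, 0.15, 0, 0, 0, 0], [1.8, 0.15, 0, 0, 0, 0], [1.9, 0.15, 0, 0, 0, 0], [1.95, 0.15, 0, 0, 0, 0]]]}}

```text
clock: 21.98
tool_pos: [0.5594, 0.1362, 0.0135]
orientation: [180.0, 0.0, -6.2]
force: [-1.3, 0.8, 0.1]
opening: 0.0002
gripper_force: 0.0
```

>>> {"method": "send_rows", "body": {"plan": [[[0.03, 0, 0, 0, 0, 0], [0.06, 0, 0, 0, 0, 0], [0.09, 0, 0, 0, 0, 0], [0.12, 0, 0, 0, 0, 0], [0.14, 0, 0, 0, 0, 0], [0.14, 0, 0, 0, 0, 0]]]}}

```text
clock: 22.48
tool_pos: [0.5598, 0.136, 0.0134]
orientation: [180.0, 0.1, -6.2]
force: [-4.5, 1.6, 2.5]
opening: 0.0001
gripper_force: 2.5
```

>>> {"method": "send_rows", "body": {"plan": [[[0.02, 0, 0, 0, 0, 0], [0.04, 0, 0, 0, 0, 0], [0.06, 0, 0, 0, 0, 0], [0.06, 0, 0, 0, 0, 0], [0.06, 0, 0, 0, 0, 0], [0.06, 0, 0, 0, 0, 0]]]}}

```text
clock: 22.98
tool_pos: [0.56, 0.136, 0.0134]
orientation: [180.0, 0.1, -6.2]
force: [-7.3, 3.5, 3.8]
opening: 0.0004
gripper_force: 3.5
```

```bash
python3 - <<'E'
from h import *
go((.56,.135,.012,-6.2)); seedish()
E
```

```text
t 22.98 at [0.56   0.136  0.0134] [ 1.7997e+02  1.1000e-01 -6.2300e+00] F [-7.3   3.52  3.8 ] op 0.0004
row [0.01 0.1  0.14] [ 0.03  0.11 -0.03]
scene uv 370.8 322.7 r 21.6 A 1281.5 world [0.6184 0.1288 0.018 ] clamp [ 0.0075 -0.0004]
```

>>> {"method": "send_rows", "body": {"plan": [[[-0.02, -0.04, 0, 0, 0, 0], [-0.02, -0.08, 0, 0, 0, 0], [-0.02, -0.12, 0, 0, 0, 0], [-0.02, -0.16, 0, 0, 0, 0], [-0.02, -0.2, 0, 0, 0, 0], [-0.02, -0.2, 0, 0, 0, 0]]]}}

```text
clock: 23.53
tool_pos: [0.5604, 0.1375, 0.0133]
orientation: [179.9, 0.1, -6.2]
force: [-5.4, -0.9, 3.3]
opening: 0.0001
gripper_force: 2.5
```

```bash
python3 - <<'E'
from h import *
go((.56,.135,.012,-6.2)); seedish()
E
```

```text
t 23.53 at [0.5604 0.1375 0.0133] [ 1.7994e+02  9.0000e-02 -6.2300e+00] F [-5.36 -0.9   3.29] op 0.0001
row [-0.01  0.25  0.14] [ 0.06  0.09 -0.03]
scene uv 371.0 322.6 r 21.5 A 1278.0 world [0.618  0.1291 0.018 ] clamp [ 0.0071 -0.0001]
```

>>> {"method": "send_rows", "body": {"plan": [[[-0.1, 0, 0, 0, 0, 0], [-0.1, 0, 0, 0, 0, 0], [-0.04, 0, 0, 0, 0, 0], [0, 0, 0, 0, 0, 0], [0.04, 0, 0, 0, 0, 0], [0.06, 0, 0, 0, 0, 0], [0.06, 0, 0, 0, 0, 0], [0.06, 0, 0, 0, 0, 0]]]}}

```text
clock: 24.25
tool_pos: [0.5606, 0.1379, 0.0133]
orientation: [180.0, 0.1, -6.2]
force: [-6.9, 1.7, 4.1]
opening: 0.0006
gripper_force: 4.2
```

```bash
python3 - <<'E'
from h import *
go((.56,.135,.012,-6.2)); s=seedish(); np.savez("pics/s8.npz",**s)
for k in("scene0",):
    a=load(k)
    for c in blobs(a,(3,150,90),(18,255,255),3,(330,310,390,350)): m=cv2.moments(c);print(m["m10"]/m["m00"],m["m01"]/m["m00"])
cv2.imwrite("pics/s8.png",cv2.resize(s["img"][290:380,320:420],(800,720),interpolation=2)[60:660,:,::-1])
E
```

```text
t 24.25 at [0.5606 0.1379 0.0133] [ 1.7996e+02  1.2000e-01 -6.2300e+00] F [-6.89  1.66  4.12] op 0.0006
row [-0.03  0.29  0.13] [ 0.04  0.12 -0.03]
scene uv 371.0 322.6 r 21.5 A 1284.0 world [0.618  0.1292 0.018 ] clamp [ 0.0071 -0.0001]
367.8484848484848 341.5
348.9166666666667 327.25
```

View pics/s8.png

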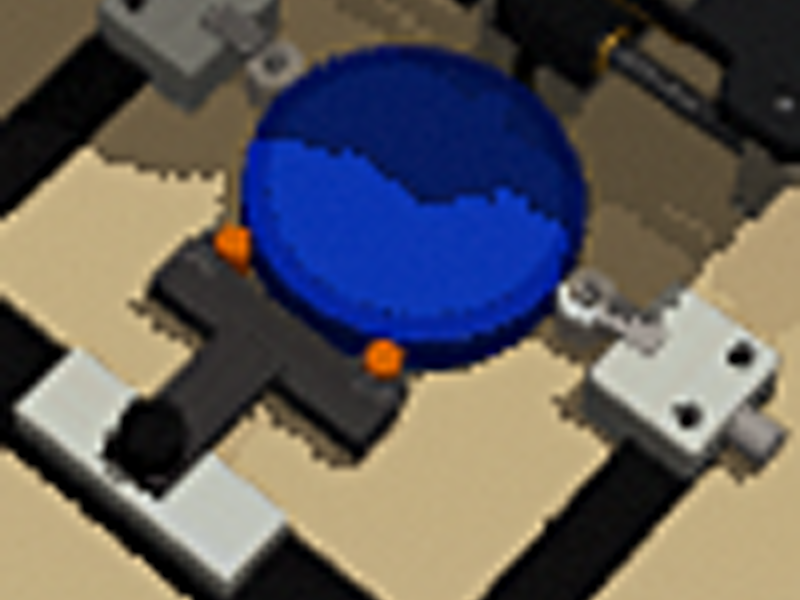

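The dish bears on both pins (crop (233,243) and (383,357)) and sits past both rollers. The tool is no longer advancing under about 6–7 N, so I'm backing straight off and lifting.

>>> {"method": "send_rows", "body": {"plan": [[[-0.1, 0, 0, 0, 0, 0], [-0.3, 0, 0, 0, 0, 0], [-0.8, 0, 0, 0, 0, 0], [-1.5, 0, 0, 0, 0, 0], [-2.5, 0, 0, 0, 0, 0], [-4, 0, 0, 0, 0, 0], [-5, 0, -1, 0, 0, 0], [-5, 0, -3, 0, 0, 0]]]}}

```text
clock: 24.97
tool_pos: [0.5082, 0.1423, 0.0418]
orientation: [179.8, 0.2, -6.2]
force: [0.1, -0.3, -0.2]
opening: 0.0004
gripper_force: 0.0
```

>>> {"method": "send_rows", "body": {"plan": [[[0, 0, -4, 0, 0, 0], [0, 0, -8, 0, 0, 0], [0, 0, -12, 0, 0, 0], [0, 0, -14, 0, 0, 0], [0, 0, -14, 0, 0, 0], [0, 0, -14, 0, 0, 0], [0, 0, -14, 0, 0, 0]]]}}

```text
clock: 25.55
tool_pos: [0.5113, 0.1433, 0.1831]
orientation: [-180.0, 0.0, -6.2]
force: [-0.3, 0.3, 0.4]
opening: 0.0006
gripper_force: 0.0
```

```bash
python3 - <<'E'
from h import *
go((.5,.14,.2,-6.2)); s=seedish()
from plant import ctrl
print([round(plane(load("s8"),(371,322.6),.018)[0],4)])
E
```

```text
t 25.55 at [0.5113 0.1433 0.1831] [-1.7999e+02  2.0000e-02 -6.2200e+00] F [-0.32  0.27  0.38] op 0.0006
row [-1.08  0.45 -1.69] [-0.01  0.02 -0.02]
scene uv 370.9 322.6 r 21.6 A 1267.5 world [0.6181 0.1288 0.018 ] clamp [ 0.0072 -0.0004]
[np.float64(0.618)]
```

The dish stayed put and the robot is clear, so I'm handing in.

```bash
python3 -c "
from plant import ctrl
print(ctrl.close_job())"
```

```text
the job is handed in; nothing more can be done
None
```

I pushed the blue-lidded dish into the clamp until it was stopped by both orange pins, with no more than about 7 N measured at the tool. After the arm backed off and lifted clear, the camera showed the dish had not moved; I handed the job in, but no verdict came back.

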